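# Take the red cookie stamp out of its clamshell case

## Robot

A 6-joint arm with a two-finger parallel gripper is mounted at the origin on the work surface. World frame = base frame: x ahead of the robot, y to its left, z up, the work surface at z = 0. Lengths are in mm, angles in rad, forces in N, time in s.
With the tool pointing down it reaches from about 275 to 1000 mm from the base axis. Payload 8.4 kg.
Tool frame: the origin (TCP) lies between the finger pads; the fingertips stand 8 mm ahead of it and the grasp point (between the pads) lies 11 mm behind it (tcp_to_tips is the distance from the TCP to the fingertips, in mm); z points along the fingers, y is the line along which they close (so a half turn about z gives the same grasp; the last joint's range is limited). The gripper opens to 85 mm and grips with 20 to 120 N. Pads are 22 mm wide; open, the fingers measure 114 mm over their backs; the gripper's body (76 mm by 85 mm) begins 54 mm behind the grasp point. The pads swing forward as they close: fully open they stand 13 mm farther back than shut.
Start: joints at [-1.315, 0.353, 1.633, -0, 1.155, -0.002], TCP at [159.345, -604.349, 239.281] pointing down, gripper open.
Joint ranges: [-2.63, 2.63], [-0.92, 2.1], [0.06, 2.66], [-1.3, 4.44], [0, 2.69], [-3.02, 3.02]. Speed limits (rad/s): [2.22, 2.22, 2.79, 3.14, 3.14, 3.14].

## Interface

Orientations are given as [roll, pitch, yaw] about the fixed x, y, z axes, in that order (R = Rz(yaw) Ry(pitch) Rx(roll)).
In Python, from rig import * gives the robot as it stands.
- The arm moves only by the tool step_arm, never from a script. Its argument "motion" is a list of rows, each an object with "claw": the finger opening in mm, from 0 to 85.4; "delta_pos": the shift along the tool's x, y, z in mm, a list of three; "turn": the turn about the tool's z in rad. In form: [{"claw": claw, "delta_pos": [dx, dy, dz], "turn": turn}, ...]. A call has 1 to 8 rows; each row shifts and turns the commanded pose from where the row before left it, along the tool's axes as they then stand; what a row does not reach is not made up. A row lasts 1/12 s, in which the tool goes at most 41.7 mm and 7.16 degrees, less where a joint would pass 70% of its speed; a pose out of reach is approached as far as the arm can. A call is refused whole if a number of a shift passes 41.7 or a number of a turn 0.125, either way. A call with a gripper value outside its range is refused whole. The fingers move at their own pace and stop on an object; "force" is the grip in N (left out, the last holds). Time passes only in rows, so rows that do not move let the fingers close. It gives the time, the measured TCP pose, the force, the opening and the grip force at its end, in the units of the state.
- sense(): the state, without advancing time (a new reading comes with each control period).
- grab_frame(name): name is "scene" or "top" or "wrist"; returns a dict with "img" (420x560x3 uint8, red, green, blue), "vertical_fov" (degrees; the focal length in pixels is half the picture's height over the tangent of half this angle, whatever the lens; pixels are square), "cx", "cy" (the principal point, pixels), "R" (3x3) and "t" (3): a world point X has camera coordinates R X + t. Camera axes: x right, y down, z forward; pixel columns grow to the right and rows downward; lengths in mm; the calibration is good to about 2 mm. A picture is of the moment at which its call begins. There is no depth.
- sign_off(): hands the job in; it is judged then, once.
The state is a dict: "clock": time; "qpos": joint angles; "qvel": joint speeds; "joint_efforts": joint torques, N m; "eef_pos": TCP position; "tcp_rot": TCP orientation; "contact_force": force on the tool from outside, world axes, zero at the start; "wrist_torque": the same for the moment, N m; "opening": opening from 0.0 (shut) to 1.0 (fully open); "grasp_force": force on a finger pad.
Only numpy, scipy, OpenCV 4.12 (cv2) and the standard library are available. Lean on these libraries where they do the work, as an engineer would, in place of code of your own. Each camera call takes 0.05 s, during which the arm holds its last target. There are 200 camera calls.

## Task

Open the dark wooden stamp case, which has a brass tab at the front of its lid: push the lid up and over until it stays open by itself. Then take out the cookie stamp with the red knob and set it down, without dropping it, standing upright on its metal face and wholly on the white baking mat. Leave the lid open, the other two stamps lying in the case, and the cutter, palette knife and blue cutter box where they are.

Things in the scene. Friction and masses are not known exactly. Their poses are not given: they have to be found in the camera images.
- case: Dark wooden clamshell case, 116 (x) by 256 (y) mm, 105 mm high shut; it does not move. Origin: centre of its underside, z up. Its front, with the tab, is its -x side; this is turned to the mat. Lower half 55 mm high, walls 6 mm; the lid is the upper 50 mm. Inside, a blue bed rises 35 degrees from front to back; three stamps lie on it, 78 mm apart along y, between ribs 10 mm high.
- lid (a joint): Lid angle: 0 shut, growing as it opens upward and away from the case's front. The hinge line runs along the top of the lower half's back wall. Stop hinges halt it at 1.83 rad (105 degrees). Lid about 0.26 kg, nearly free hinge, no latch or spring: its balance point is near 1.05 rad; left 0.1 rad short of that it falls shut, 0.1 rad beyond it falls open onto the stop and stays.
- lid_hinge (a point): Middle of the lid's hinge line: 55 mm above the table, 58 mm behind the case's centre.
- lid_tab (a point): Middle of the outer bottom edge of the brass pull tab on the lid's front: a plate 46 mm wide, 3 mm thick, 16 mm proud of the front wall, flush with the lid's lower rim. Shut, its underside is free, 55 mm above the table: a fingertip can go under it. This point swings 132 mm from the hinge line. Its axes turn with the lid: parallel to the case's when shut.
- stamp_red: The cookie stamp to take out: aluminium disc 60 mm across, 14 mm thick (face = its underside), narrow neck, red wooden knob 30 mm across from 38 to 61 mm above the face; 66 mm in all, about 130 g. Origin: centre of the face; z from the face to the knob. In the case z leans 35 degrees from vertical towards the case's front, the disc's lower rim on a 12 mm ledge. It may be any of the three.
- stamp_plain: Like stamp_red but with a pale bare-wood knob; stays in the case.
- stamp_green: Like stamp_red but with a green knob; stays in the case.
- mat: White baking mat with a blue border line, 220 (x) by 240 (y) mm, 2 mm thick, stuck to the table. Origin: centre of its underside.
- cutter: Fluted round steel cutter, a ring of diameter 61 mm, 22 mm high, lying near the mat's +x, +y corner. Origin: centre of its underside.
- knife: Palette knife lying flat along the mat's -y edge, 227 mm long: origin where handle and blade meet, on the underside; blade (24 mm wide) to its +x for 127 mm, handle to -x for 100 mm; 12 mm high.
- cutter_box: Closed round blue fluted box of cutters, diameter 98 mm, 45 mm high, standing on the table beyond the case and the mat. Origin: centre of its underside.

How it is judged:
By the outcome, as a careful person would: the job done as asked, in the order asked, and still so for the second after the job is handed in, with the robot touching nothing.
It also fails if it takes over 56 s, if anything falls off the work surface, if the arm or the gripper's body presses on something with over 40 N, if the wrist force passes 120 N, or if a joint passes its speed limit or range.

## Working session

There is one attempt and no reset: what is moved stays moved. The work goes in short steps, Python scripts to look and compute and a tool call to move; the robot and the scene stay as the last step left them, time stands still between calls to the robot, and variables do not carry over. Pictures are saved under pics/ and viewed, at most 10 in all, crops included, and the job is handed in when it is done.

Besides the shell and the picture viewer there is one more tool, called as name(argument=value, ...), one argument or row to a line, values as JSON. step_arm: Moves the arm, as the interface text tells. Its arguments: {"type":"object","properties":{"motion":{"type":"array","items":{"type":"object","properties":{"claw":{"type":"number"},"delta_pos":{"type":"array","items":{"type":"number"}},"turn":{"type":"number"}}}},"force":{"type":"number"}},"required":["motion"]}

```bash
mkdir -p pics; ls
python3 - <<'E'
from rig import *
import cv2
s=sense();print(s)
for n in("scene","top"):
    f=grab_frame(n);cv2.imwrite(f"pics/{n}0.png",f["img"][:,:,::-1])
    print(n,f["vertical_fov"],f["cx"],f["cy"],f["R"],f["t"])
E
```

```text
pics
{'clock': 0.0, 'qpos': array([-1.31538125e+00,  3.53634815e-01,  1.63419498e+00,  3.82137784e-05,
        1.15522866e+00, -2.37990443e-03]), 'qvel': array([-7.50917710e-04,  1.43821955e-03,  4.62668216e-04, -4.57989019e-05,
       -6.82406626e-04, -5.69139476e-04]), 'joint_efforts': array([ 1.20103363e-03, -6.05252123e+01, -3.42066765e+01,  7.03709202e-05,
        9.48343717e-03,  5.13892417e-05]), 'eef_pos': array([ 159.23782408, -603.84721353,  238.54398881]), 'tcp_rot': array([-3.14012694e+00, -3.84270007e-05,  2.57779498e-01]), 'contact_force': array([-0.22038069,  0.19748424,  0.21996119]), 'wrist_torque': array([ 0.03804482, -0.00360224,  0.00949494]), 'grasp_force': 0.0, 'opening': 1.0039893145885366}
scene 42.66733873263062 285.58702691115 206.6130654877481 [[-0.53901454  0.84210497  0.01795944]
 [ 0.48659831  0.32872424 -0.80942107]
 [-0.68752121 -0.42755069 -0.586954  ]] [ 350.48940415 -249.34005441 1728.42762888]
top 44.34047655850883 279.91723416018954 210.79916315278052 [[-0.0102646  -0.99977191  0.01872893]
 [-0.98328581  0.00668691 -0.18194589]
 [ 0.18177915 -0.02028349 -0.98313016]] [ -20.38866166  643.45511622 1093.4871728 ]
```

View pics/top0.png

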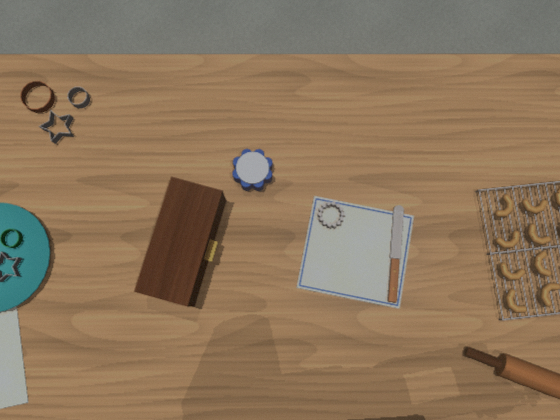

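View pics/scene0.png

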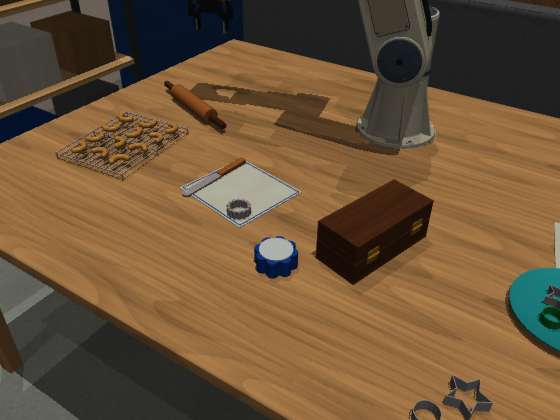

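The top view shows the case at upper left: its back top edge runs (172,178)–(136,291) and the brass tab is at (210,250), on its right, facing the mat. The mat's corners are about (315,198), (413,215), (400,305) and (298,289), with the cutter at (331,215) and the knife along x≈397. The scene view looks at the case's hinge side.

```bash
cat > h.py <<'E'
from rig import *
import numpy as np, cv2
def ray(f,p,z):
    fl=f["img"].shape[0]/2/np.tan(np.radians(f["vertical_fov"])/2)
    R=np.array(f["R"]);t=np.array(f["t"])
    d=R.T@np.array([(p[0]-f["cx"])/fl,(p[1]-f["cy"])/fl,1]);c=-R.T@t
    return c+d*(z-c[2])/d[2]
def proj(f,X):
    fl=f["img"].shape[0]/2/np.tan(np.radians(f["vertical_fov"])/2)
    c=np.array(f["R"])@X+np.array(f["t"]);return np.array([f["cx"]+fl*c[0]/c[2],f["cy"]+fl*c[1]/c[2]])
def biggest(m):
    return max(cv2.findContours(m.astype(np.uint8),cv2.RETR_EXTERNAL,cv2.CHAIN_APPROX_NONE)[0],key=cv2.contourArea)
E
python3 - <<'E'
from h import *
f=grab_frame("top");im=f["img"];h=cv2.cvtColor(im,cv2.COLOR_RGB2HSV).astype(int)
m=(h[...,2]<105)&(np.arange(560)[None]>110)&(np.arange(560)[None]<245)&(np.arange(420)[:,None]>172)&(np.arange(420)[:,None]<312)
hull=cv2.convexHull(biggest(m));ap=cv2.approxPolyDP(hull,3,True)[:,0];print("case",ap.tolist())
for p in ap: print(p,ray(f,p,105).round())
# tab
t=(h[...,2]>100)&(h[...,1]>130)&(h[...,0]>18);t[:235]=0;t[268:]=0;t[:,:203]=0;t[:,220:]=0
ys,xs=np.nonzero(t);print("tab",len(xs),xs.min(),xs.max(),ys.min(),ys.max(),ray(f,(xs.mean(),ys.mean()),58))
w=(h[...,1]<45)&(h[...,2]>150);w[:180]=0;w[320:]=0;w[:,:285]=0;w[:,430:]=0
q=cv2.convexHull(biggest(w));
r=cv2.minAreaRect(q);print("mat",r,[ray(f,p,2).round().tolist() for p in cv2.boxPoints(r)])
print("cutter",ray(f,(331,215),11))
cv2.imwrite("pics/z.png",cv2.resize(im[165:315,120:420],None,fx=2.66,fy=2.66,interpolation=cv2.INTER_CUBIC)[:,:,::-1])
E
```

```text
case [[171, 177], [220, 190], [233, 203], [219, 262], [201, 308], [135, 291]]
[171 177] [711. 210. 105.]
[220 190] [681. 104. 105.]
[233 203] [653.  76. 105.]
[219 262] [526. 104. 105.]
[201 308] [431. 140. 105.]
[135 291] [468. 278. 105.]
tab 79 208 216 241 261 [554.11485244 123.51642895  58.        ]
mat ((351.1153869628906, 250.42306518554688), (88.25225067138672, 86.6833267211914), 11.309932708740234) [[482.0, -70.0, 2.0], [681.0, -113.0, 2.0], [638.0, -317.0, 2.0], [441.0, -267.0, 2.0]]
cutter [ 641.39832932 -145.96627035   11.        ]
```

View pics/z.png

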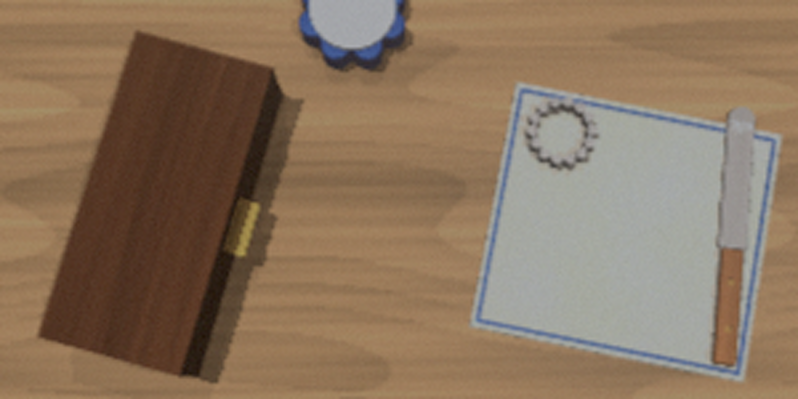

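The crop confirms the geometry. The tab's outer edge runs from (217.7,241.3) to (211.7,261.2) in the full picture, and the back edge measures 252 mm against 256. Case yaw is about 1.30. A tool yaw of 1.30 would let the pads pinch the tab's 46 mm width and lift it along its arc.

step_arm(
  motion=[
    {"claw": 65,"delta_pos": [0,0,0],"turn": -0.12},
    {"claw": 65,"delta_pos": [0,0,0],"turn": -0.12},
    {"claw": 65,"delta_pos": [0,0,0],"turn": -0.12},
    {"claw": 65,"delta_pos": [0,0,0],"turn": -0.12},
    {"claw": 65,"delta_pos": [0,0,0],"turn": -0.12},
    {"claw": 65,"delta_pos": [0,0,0],"turn": -0.12},
    {"claw": 65,"delta_pos": [0,0,0],"turn": -0.12},
    {"claw": 65,"delta_pos": [0,0,0],"turn": -0.12},
  ],
  force=30,
)

```text
clock: 0.82
eef_pos: [159.3, -604.1, 239.0]
tcp_rot: [-3.141, -0.001, 1.224]
contact_force: [0.4, -0.3, -0.1]
opening: 0.765
grasp_force: 0.0
```

step_arm(
  motion=[
    {"claw": 65,"delta_pos": [40,9.3,0],"turn": -0.08},
    {"claw": 65,"delta_pos": [40,9.3,0],"turn": 0},
    {"claw": 65,"delta_pos": [40,9.3,0],"turn": 0},
    {"claw": 65,"delta_pos": [40,9.3,0],"turn": 0},
    {"claw": 65,"delta_pos": [40,9.3,0],"turn": 0},
    {"claw": 65,"delta_pos": [40,9.3,0],"turn": 0},
    {"claw": 65,"delta_pos": [40,9.3,0],"turn": 0},
    {"claw": 65,"delta_pos": [40,9.3,0],"turn": 0},
  ],
)

```text
clock: 1.48
eef_pos: [320.4, -316.1, 239.3]
tcp_rot: [3.141, 0.0, 1.297]
contact_force: [0.4, -0.5, 0.4]
opening: 0.763
grasp_force: 0.0
```

step_arm(
  motion=[
    {"claw": 65,"delta_pos": [40,9.3,0],"turn": 0},
    {"claw": 65,"delta_pos": [40,9.3,0],"turn": 0},
    {"claw": 65,"delta_pos": [40,9.3,0],"turn": 0},
    {"claw": 65,"delta_pos": [40,9.3,0],"turn": 0},
    {"claw": 65,"delta_pos": [40,9.3,0],"turn": 0},
    {"claw": 65,"delta_pos": [40,9.3,0],"turn": 0},
    {"claw": 65,"delta_pos": [40,9.3,0],"turn": 0},
    {"claw": 65,"delta_pos": [40,9.3,0],"turn": 0},
  ],
)

```text
clock: 2.15
eef_pos: [478.5, -27.8, 239.3]
tcp_rot: [3.141, 0.0, 1.298]
contact_force: [0.1, -0.4, -0.8]
opening: 0.76
grasp_force: 0.0
```

Run:
```python
from h import *
s=sense();print(s["clock"],s["eef_pos"],s["tcp_rot"],s["opening"])
f=grab_frame("top")
for p in((217.7,241.3),(211.7,261.2)):print(ray(f,p,58))
```

```text
2.15 [478.45550409 -27.77191573 239.34156172] [3.14139405e+00 6.14616553e-05 1.29802222e+00] 0.7595495610939546
[575.87541177 112.30455365  58.        ]
[532.05491293 124.92819278  58.        ]
```

step_arm(
  motion=[
    {"claw": 65,"delta_pos": [35,8,0],"turn": 0},
    {"claw": 65,"delta_pos": [35,8,0],"turn": 0},
    {"claw": 65,"delta_pos": [30,8,0],"turn": 0},
    {"claw": 65,"delta_pos": [20,8,0],"turn": 0},
    {"claw": 65,"delta_pos": [0,0,0],"turn": 0},
    {"claw": 65,"delta_pos": [0,0,0],"turn": 0},
  ],
)

```text
clock: 2.7
eef_pos: [541.2, 77.7, 238.8]
tcp_rot: [-3.141, 0.001, 1.3]
contact_force: [-0.6, -0.5, -0.2]
opening: 0.759
grasp_force: 0.0
```

Run:
```python
from h import *
s=sense();print(s["clock"],s["eef_pos"],s["tcp_rot"],s["opening"])
f=grab_frame("wrist");cv2.imwrite("pics/w1.png",f["img"][:,:,::-1])
print(f["R"],f["t"],-np.array(f["R"]).T@f["t"],proj(f,np.array([554,118.6,58])))
np.savez("w1.npz",**f)
```

```text
2.7 [541.19271613  77.74137848 238.78084517] [-3.14081418e+00  5.24009245e-04  1.29970854e+00] 0.7585445265162096
[[ 0.96352777 -0.26760607 -0.001105  ]
 [-0.25529516 -0.92042421  0.29604671]
 [-0.08024096 -0.28496713 -0.95517282]] [-501.01544731  172.13150849  443.3624993 ] [562.26247307 150.70297105 371.97522274] [282.47052084 130.26545889]
```

View pics/w1.png

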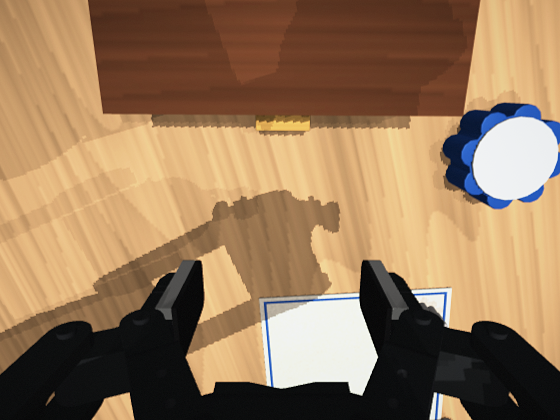

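The tab's outer edge lies at y≈131 from x=257 to 309, so its middle is (283,131). The estimate projects to (282.5,130.3), a match. I'll descend around it.

step_arm(
  motion=[
    {"claw": 65,"delta_pos": [22,1,15],"turn": 0},
    {"claw": 65,"delta_pos": [21,0.5,25],"turn": 0},
    {"claw": 65,"delta_pos": [0,0,35],"turn": 0},
    {"claw": 65,"delta_pos": [0,0,35],"turn": 0},
    {"claw": 65,"delta_pos": [0,0,30],"turn": 0},
    {"claw": 65,"delta_pos": [0,0,25],"turn": 0},
    {"claw": 65,"delta_pos": [0,0,15],"turn": 0},
    {"claw": 65,"delta_pos": [0,0,10],"turn": 0},
  ],
)

```text
clock: 3.42
eef_pos: [552.4, 116.5, 47.3]
tcp_rot: [-3.139, 0.002, 1.297]
contact_force: [-0.0, 0.6, -0.3]
opening: 0.76
grasp_force: 0.0
```

step_arm(
  motion=[
    {"claw": 40,"delta_pos": [0,0,0],"turn": 0},
    {"claw": 40,"delta_pos": [0,0,0],"turn": 0},
    {"claw": 40,"delta_pos": [0,0,0],"turn": 0},
    {"claw": 40,"delta_pos": [0,0,0],"turn": 0},
    {"claw": 40,"delta_pos": [0,0,0],"turn": 0},
  ],
  force=25,
)

```text
clock: 3.83
eef_pos: [553.2, 117.4, 50.0]
tcp_rot: [-3.14, 0.001, 1.298]
contact_force: [-4.3, -3.8, -1.6]
opening: 0.523
grasp_force: 25.7
```

step_arm(
  motion=[
    {"claw": 40,"delta_pos": [0.7,0,-13.2],"turn": 0},
    {"claw": 40,"delta_pos": [2,0,-13],"turn": 0},
    {"claw": 40,"delta_pos": [3.3,0,-12.8],"turn": 0},
    {"claw": 40,"delta_pos": [4.5,0,-12.4],"turn": 0},
    {"claw": 40,"delta_pos": [5.7,0,-11.9],"turn": 0},
  ],
)

```text
clock: 4.25
eef_pos: [558.1, 134.3, 114.2]
tcp_rot: [-3.141, -0.001, 1.297]
contact_force: [-1.4, 8.9, -7.1]
opening: 0.518
grasp_force: 26.5
```

step_arm(
  motion=[
    {"claw": 40,"delta_pos": [6.9,0,-11.2],"turn": 0},
    {"claw": 40,"delta_pos": [8,0,-10.5],"turn": 0},
    {"claw": 40,"delta_pos": [9,0,-9.7],"turn": 0},
    {"claw": 40,"delta_pos": [9.9,0,-8.7],"turn": 0},
    {"claw": 40,"delta_pos": [0,0,0],"turn": 0},
  ],
)

```text
clock: 4.67
eef_pos: [567.8, 168.5, 155.1]
tcp_rot: [3.141, -0.003, 1.298]
contact_force: [-4.1, 2.6, -3.1]
opening: 0.518
grasp_force: 28.0
```

Run:
```python
from h import *
f=grab_frame("scene");cv2.imwrite("pics/s2.png",cv2.resize(f["img"][100:300,230:500],None,fx=2.5,fy=2.5)[:,:,::-1])
```

```text
(no output)
```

View pics/s2.png

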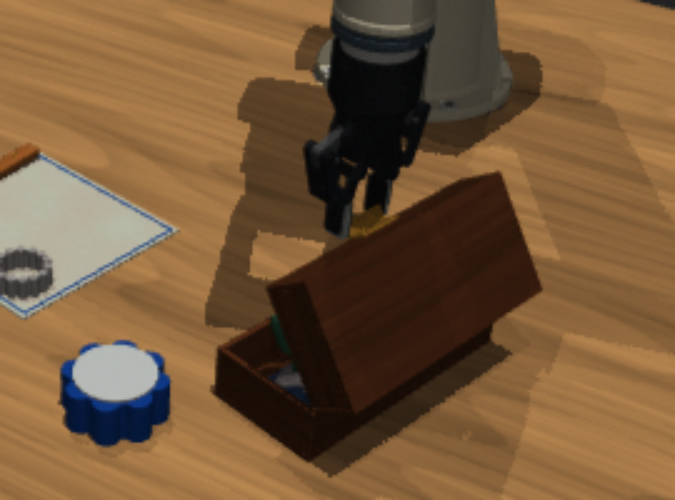

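The lid is rising with its tab (at about (370,222) in the crop) between the fingers, and a green knob shows in the slot at the case's end nearest the blue box. I'll carry on past the balance point.

step_arm(
  motion=[
    {"claw": 40,"delta_pos": [10.7,0,-7.7],"turn": 0},
    {"claw": 40,"delta_pos": [11.4,0,-6.6],"turn": 0},
    {"claw": 40,"delta_pos": [12,0,-5.4],"turn": 0},
    {"claw": 40,"delta_pos": [12.5,0,-4.2],"turn": 0},
    {"claw": 40,"delta_pos": [12.9,0,-2.8],"turn": 0},
    {"claw": 40,"delta_pos": [0,0,0],"turn": 0},
  ],
)

```text
clock: 5.22
eef_pos: [584.3, 226.4, 180.1]
tcp_rot: [3.141, -0.001, 1.299]
contact_force: [-4.2, 1.2, -0.9]
opening: 0.522
grasp_force: 28.9
```

step_arm(
  motion=[
    {"claw": 40,"delta_pos": [6.5,0,-1],"turn": 0},
    {"claw": 40,"delta_pos": [6.5,0,0],"turn": 0},
    {"claw": 40,"delta_pos": [0,0,0],"turn": 0},
  ],
)

```text
clock: 5.47
eef_pos: [587.5, 237.6, 180.9]
tcp_rot: [-3.141, -0.001, 1.298]
contact_force: [-5.4, 0.5, 0.3]
opening: 0.521
grasp_force: 28.8
```

step_arm(
  motion=[
    {"claw": 65,"delta_pos": [3,0,0],"turn": 0},
    {"claw": 65,"delta_pos": [0,0,0],"turn": 0},
    {"claw": 65,"delta_pos": [0,0,-20],"turn": 0},
    {"claw": 65,"delta_pos": [0,0,-35],"turn": 0},
    {"claw": 65,"delta_pos": [-30,0,-25],"turn": 0},
    {"claw": 65,"delta_pos": [-40,0,0],"turn": 0},
    {"claw": 65,"delta_pos": [-40,0,0],"turn": 0},
    {"claw": 65,"delta_pos": [-40,0,0],"turn": 0},
  ],
)

```text
clock: 6.13
eef_pos: [548.4, 93.2, 261.9]
tcp_rot: [3.138, -0.001, 1.299]
contact_force: [0.5, -0.8, -0.6]
opening: 0.761
grasp_force: 0.0
```

step_arm(
  motion=[
    {"claw": 65,"delta_pos": [-30,0,0],"turn": 0},
    {"claw": 65,"delta_pos": [0,0,0],"turn": 0},
    {"claw": 65,"delta_pos": [0,0,0],"turn": 0},
  ],
)

```text
clock: 6.38
eef_pos: [540.4, 64.1, 261.6]
tcp_rot: [3.139, -0.001, 1.295]
contact_force: [0.7, -0.6, -0.5]
opening: 0.762
grasp_force: 0.0
```

Run:
```python
from h import *
f=grab_frame("wrist");g=grab_frame("top")
np.savez("w2.npz",**f);np.savez("t2.npz",**g)
a=cv2.resize(f["img"],(400,300));b=cv2.resize(g["img"][160:310,110:310],(400,300))
cv2.imwrite("pics/w2.png",np.hstack([a,b])[:,:,::-1]); print(sense()["eef_pos"])
for n,x in(("w",f),("t",g)):
    h=cv2.cvtColor(x["img"],cv2.COLOR_RGB2HSV).astype(int)
    m=((h[...,0]<6)|(h[...,0]>172))&(h[...,1]>150)&(h[...,2]>90)
    c=biggest(m);print(n,cv2.contourArea(c),cv2.minEnclosingCircle(c),cv2.boundingRect(c))
```

```text
[540.59747091  65.87901201 261.13915962]
w 1623.0 ((278.5, 36.584747314453125), 29.622844696044922) (260, 7, 37, 60)Traceback (most recent call last):
  File "<stdin>", line 9, in <module>
  File "h.py", line 12, in biggest
    return max(cv2.findContours(m.astype(np.uint8),cv2.RETR_EXTERNAL,cv2.CHAIN_APPROX_NONE)[0],key=cv2.contourArea)
ValueError: max() iterable argument is empty
```

View pics/w2.png

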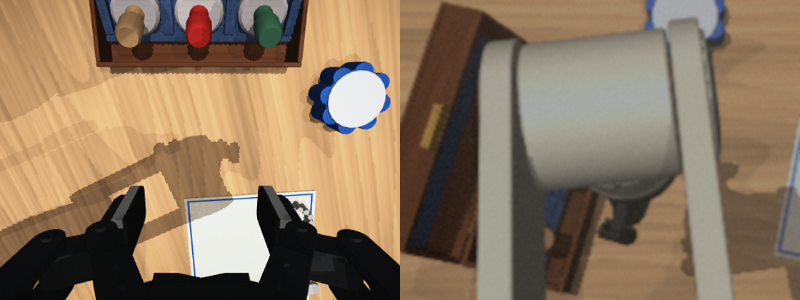

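The lid stays open, and all three stamps lie in the case with red in the middle slot (its knob is near (278,50) in the full wrist picture). The left half of the picture is the wrist view; in the top view the arm hides the knob. I'll shift the arm for a second wrist view and triangulate.

step_arm(
  motion=[
    {"claw": 65,"delta_pos": [-35,0,0],"turn": 0},
    {"claw": 65,"delta_pos": [-35,0,0],"turn": 0},
    {"claw": 65,"delta_pos": [-20,0,-40],"turn": 0},
    {"claw": 65,"delta_pos": [0,0,-40],"turn": 0},
    {"claw": 65,"delta_pos": [0,0,0],"turn": 0},
    {"claw": 65,"delta_pos": [0,0,0],"turn": 0},
  ],
)

```text
clock: 6.98
eef_pos: [517.8, -19.1, 340.3]
tcp_rot: [3.136, -0.001, 1.298]
contact_force: [-0.3, -0.4, 0.6]
opening: 0.761
grasp_force: 0.0
```

Run:
```python
from h import *
f=grab_frame("wrist");np.savez("w3.npz",**f)
g=dict(np.load("w2.npz"))
tiles=[]
for n,x in(("w2",g),("w3",f)):
    h=cv2.cvtColor(x["img"],cv2.COLOR_RGB2HSV).astype(int)
    m=((h[...,0]<6)|(h[...,0]>172))&(h[...,1]>150)&(h[...,2]>70);m[250:]=0
    c=biggest(m);X,Y,W,H=cv2.boundingRect(c);print(n,cv2.contourArea(c),(X,Y,W,H))
    for r in range(Y,Y+H,4): 
        k=np.nonzero(m[r])[0];print((r,int(k.min()),int(k.max())),end=" ")
    print()
    y0=max(0,Y-30);tiles.append(cv2.resize(x["img"][y0:y0+150,X-90:X+110],(400,300),interpolation=cv2.INTER_CUBIC));print("crop",y0,X-90)
cv2.imwrite("pics/w3.png",np.hstack(tiles)[:,:,::-1])
```

```text
w2 1662.0 (260, 7, 37, 61)
(7, 277, 279) (11, 269, 287) (15, 266, 290) (19, 265, 291) (23, 265, 291) (27, 263, 293) (31, 262, 295) (35, 261, 295) (39, 260, 295) (43, 260, 296) (47, 260, 296) (51, 261, 295) (55, 262, 293) (59, 264, 291) (63, 268, 288) (67, 278, 278) 
crop 0 170Traceback (most recent call last):
  File "<stdin>", line 8, in <module>
  File "h.py", line 12, in biggest
    return max(cv2.findContours(m.astype(np.uint8),cv2.RETR_EXTERNAL,cv2.CHAIN_APPROX_NONE)[0],key=cv2.contourArea)
ValueError: max() iterable argument is empty
```

step_arm(
  motion=[
    {"claw": 65,"delta_pos": [40,0,0],"turn": 0},
    {"claw": 65,"delta_pos": [40,0,0],"turn": 0},
    {"claw": 65,"delta_pos": [40,0,0],"turn": 0},
    {"claw": 65,"delta_pos": [25,0,0],"turn": 0},
    {"claw": 65,"delta_pos": [0,0,0],"turn": 0},
    {"claw": 65,"delta_pos": [0,0,0],"turn": 0},
  ],
)

```text
clock: 7.53
eef_pos: [554.3, 121.9, 335.7]
tcp_rot: [-3.139, 0.001, 1.302]
contact_force: [0.1, -0.7, -0.1]
opening: 0.762
grasp_force: 0.0
```

Run:
```python
from h import *
f=grab_frame("wrist");np.savez("w3.npz",**f)
cv2.imwrite("pics/w3.png",f["img"][:,:,::-1])
h=cv2.cvtColor(f["img"],cv2.COLOR_RGB2HSV).astype(int)
m=((h[...,0]<6)|(h[...,0]>172))&(h[...,1]>150)&(h[...,2]>70);m[300:]=0
Y=np.nonzero(m.any(1))[0]
for r in range(Y.min(),Y.max()+1,4):
    k=np.nonzero(m[r])[0]
    if len(k):print((r,int(k.min()),int(k.max())),end=" ")
g=dict(np.load("w2.npz"))
ex=np.array([.27,.963,0]);C=np.array([574,188,0.])
for n,x,p in(("w2",g,(278,45)),("w2 end",g,(278,67.5))):
    for z in(60,70,80):
        q=ray(x,p,z);print(n,z,q.round(1),"case x,y",((q-C)@ex).round(1),((q-C)@[-.963,.27,0]).round(1))
```

```text
(83, 281, 284) (87, 274, 291) (91, 273, 292) (95, 274, 291) (99, 272, 293) (103, 270, 295) (107, 269, 296) (111, 269, 296) (115, 269, 296) (119, 269, 296) (123, 270, 295) (127, 273, 292) (131, 278, 287) w2 60 [569.1 171.9  60. ] case x,y -16.8 0.3
w2 70 [568.9 170.9  70. ] case x,y -17.9 0.3
w2 80 [568.7 169.8  80. ] case x,y -18.9 0.2
w2 end 60 [564.2 154.8  60. ] case x,y -34.6 0.4
w2 end 70 [564.2 154.3  70. ] case x,y -35.1 0.4
w2 end 80 [564.1 153.8  80. ] case x,y -35.7 0.3
```

View pics/w3.png

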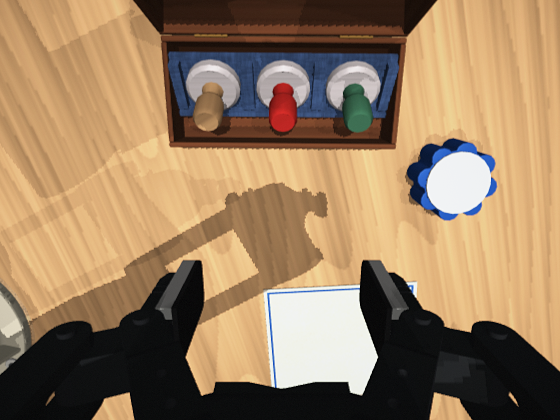

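The red stamp is in the middle slot, its knob spanning x 269–296 and ending at row 132. The front wall's top edge is at row ~145, so the knob stands behind the wall.

Run:
```python
from h import *
ex=np.array([.27,.963,0]);C=np.array([574,188,0.])
a=dict(np.load("w2.npz"));b=dict(np.load("w3.npz"))
for z in(50,60,70,80,90,100):
    print(z,[((ray(x,p,z)-C)@ex).round(1) for x,p in((a,(278,67.5)),(b,(282.5,132.5)),(a,(278,45)),(b,(282.5,113)))])
fl=210/np.tan(np.radians(b["vertical_fov"])/2);print("fl",fl,"depth",30*fl/36.8,30*fl/27.8)
for x in(a,b): # camera z of point
    print([(np.array(x["R"])@np.array([569,170,z])+np.array(x["t"]))[2].round() for z in(60,80)])
print("front wall edge",[((ray(b,(282,r),55)-C)@ex).round(1) for r in(143,146,148)])
# model prediction: face centre so that front rim at (xr,12)
for xr,zr in((-30,12),(-35,12),(-20,12),(-15,15)):
    k=np.array([xr,zr])+[-4.1,58.2];P=C+ex*k[0]+[0,0,k[1]];print(xr,zr,k,proj(a,P),proj(b,P))
print(sense()["eef_pos"],sense()["tcp_rot"])
```

```text
50 [np.float64(-34.0), np.float64(-40.0), np.float64(-15.7), np.float64(-18.7)]
60 [np.float64(-34.6), np.float64(-38.9), np.float64(-16.8), np.float64(-18.0)]
70 [np.float64(-35.1), np.float64(-37.8), np.float64(-17.9), np.float64(-17.4)]
80 [np.float64(-35.7), np.float64(-36.6), np.float64(-18.9), np.float64(-16.8)]
90 [np.float64(-36.2), np.float64(-35.5), np.float64(-20.0), np.float64(-16.2)]
100 [np.float64(-36.7), np.float64(-34.4), np.float64(-21.1), np.float64(-15.6)]
fl 367.95391828613765 depth 299.9624333854384 397.07257369007664
[np.float64(310.0), np.float64(291.0)]
[np.float64(398.0), np.float64(379.0)]
front wall edge [np.float64(-51.1), np.float64(-54.4), np.float64(-56.7)]
-30 12 [-34.1  70.2] [278.44840944  66.18320692] [282.60965253 129.0690789 ]
-35 12 [-39.1  70.2] [278.47738429  72.58447437] [282.58449925 133.80279349]
-20 12 [-24.1  70.2] [278.3896105   53.19305003] [282.66053379 119.49349499]
-15 15 [-19.1  73.2] [278.34053374  46.18818478] [282.68853707 114.84380482]
[554.09484989 120.72313158 336.03632967] [-3.13936727e+00  1.58236764e-03  1.30026059e+00]
```

Knob centre at case x≈-18, z≈70: the two views meet there and the knob's apparent width agrees. Tips at z≈52 clear the bed and the ribs.

step_arm(
  motion=[
    {"claw": 56,"delta_pos": [26,0.5,30],"turn": 0},
    {"claw": 56,"delta_pos": [26,0.5,30],"turn": 0},
    {"claw": 56,"delta_pos": [0,0,40],"turn": 0},
    {"claw": 56,"delta_pos": [0,0,40],"turn": 0},
    {"claw": 56,"delta_pos": [0,0,40],"turn": 0},
    {"claw": 56,"delta_pos": [0,0,35],"turn": 0},
    {"claw": 56,"delta_pos": [0,0,25],"turn": 0},
    {"claw": 56,"delta_pos": [0,0,10],"turn": 0},
  ],
)

```text
clock: 8.25
eef_pos: [566.8, 167.9, 83.4]
tcp_rot: [-3.136, 0.004, 1.297]
contact_force: [-0.8, 0.2, -0.3]
opening: 0.654
grasp_force: 0.0
```

step_arm(
  motion=[
    {"claw": 56,"delta_pos": [0,0,10],"turn": 0},
    {"claw": 56,"delta_pos": [0,0,10],"turn": 0},
    {"claw": 56,"delta_pos": [0,0,5],"turn": 0},
    {"claw": 56,"delta_pos": [0,0,0],"turn": 0},
    {"claw": 56,"delta_pos": [0,0,0],"turn": 0},
  ],
)

```text
clock: 8.67
eef_pos: [570.3, 169.8, 63.5]
tcp_rot: [3.141, -0.001, 1.298]
contact_force: [0.7, 0.6, -0.8]
opening: 0.655
grasp_force: 0.0
```

Run:
```python
from h import *
f=grab_frame("wrist");cv2.imwrite("pics/w4.png",f["img"][:,:,::-1])
print(sense()["eef_pos"],sense()["contact_force"])
```

```text
[570.44860591 169.85205618  63.73022798] [1.24390555 0.56131723 0.55704363]
```

View pics/w4.png

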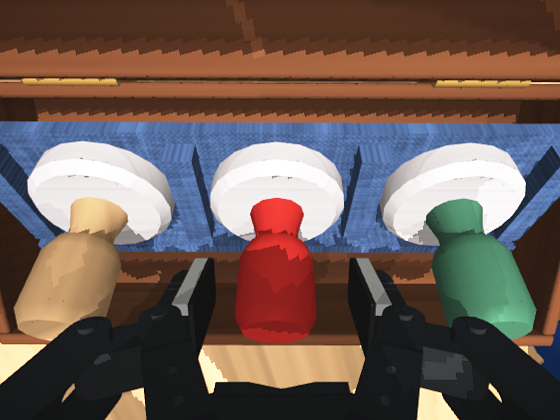

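The red knob (x 235–317, rows 230–340) is centred between the pads at x≈212 and 350, and the neighbouring knobs are clear. I'll lower slightly, close, and lift.

step_arm(
  motion=[
    {"claw": 56,"delta_pos": [0,0,3],"turn": 0},
    {"claw": 22,"delta_pos": [0,0,0],"turn": 0},
    {"claw": 22,"delta_pos": [0,0,0],"turn": 0},
    {"claw": 22,"delta_pos": [0,0,0],"turn": 0},
    {"claw": 22,"delta_pos": [0,0,0],"turn": 0},
    {"claw": 22,"delta_pos": [0,0,0],"turn": 0},
    {"claw": 22,"delta_pos": [0,0,0],"turn": 0},
  ],
  force=40,
)

```text
clock: 9.3
eef_pos: [569.8, 169.7, 60.0]
tcp_rot: [3.141, -0.0, 1.298]
contact_force: [-1.7, 0.1, 4.9]
opening: 0.342
grasp_force: 39.5
```

step_arm(
  motion=[
    {"claw": 22,"delta_pos": [0,0,-6],"turn": 0},
    {"claw": 22,"delta_pos": [0,0,-10],"turn": 0},
    {"claw": 22,"delta_pos": [0,0,-15],"turn": 0},
    {"claw": 22,"delta_pos": [0,0,-20],"turn": 0},
    {"claw": 22,"delta_pos": [0,0,-20],"turn": 0},
    {"claw": 22,"delta_pos": [0,0,-20],"turn": 0},
    {"claw": 22,"delta_pos": [0,0,-10],"turn": 0},
    {"claw": 22,"delta_pos": [0,0,0],"turn": 0},
  ],
)

```text
clock: 9.97
eef_pos: [571.2, 170.1, 163.5]
tcp_rot: [3.138, -0.002, 1.298]
contact_force: [0.3, 0.2, -0.3]
opening: 0.34
grasp_force: 39.7
```

Run:
```python
from h import *
f=grab_frame("wrist");g=grab_frame("scene")
cv2.imwrite("pics/w5.png",np.hstack([cv2.resize(f["img"],(400,300)),cv2.resize(g["img"][110:290,260:500],(400,300))])[:,:,::-1])
s=sense();print(s["eef_pos"],s["contact_force"],s["opening"]*85.4,s["grasp_force"])
```

```text
[569.58211498 169.61924773 160.56901873] [-0.86435821  0.33913203 -2.16496871] 28.85196353523515 39.63725797366351
```

View pics/w5.png

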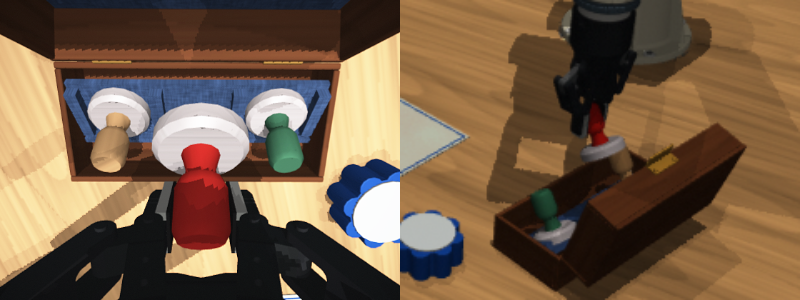

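The stamp is held, still leaning about 35°, and the other two lie in the case with the lid open. I'll carry it to the free part of the mat, touch the lower rim down, then swing the knob over that rim to stand it up.

Run:
```python
from h import *
f=grab_frame("top")
for p in((315.1,196.2),(413.2,215.8),(399.3,307.9),(297.8,287.2),(338,259)):print(p,ray(f,p,2).round())
s=sense();ex=np.array([np.cos(1.298),np.sin(1.298)]);ey=np.array([ex[1],-ex[0]])
T=ray(f,(338,259),2)[:2];d=T-34*ex-s["eef_pos"][:2];print(s["eef_pos"],"tool x,y",d@ex,d@ey)
```

```text
(315.1, 196.2) [ 688. -111.    2.]
(413.2, 215.8) [ 640. -341.    2.]
(399.3, 307.9) [ 427. -297.    2.]
(297.8, 287.2) [476. -66.   2.]
(338, 259) [ 539. -160.    2.]
[569.10876269 169.49999184 159.84232561] tool x,y -359.6509264023702 60.330976922208976
```

step_arm(
  motion=[
    {"claw": 22,"delta_pos": [-20,3.3,0],"turn": 0},
    {"claw": 22,"delta_pos": [-40,6.7,0],"turn": 0},
    {"claw": 22,"delta_pos": [-40,6.7,0],"turn": 0},
    {"claw": 22,"delta_pos": [-40,6.7,0],"turn": 0},
    {"claw": 22,"delta_pos": [-40,6.7,0],"turn": 0},
    {"claw": 22,"delta_pos": [-40,6.7,0],"turn": 0},
    {"claw": 22,"delta_pos": [-40,6.7,0],"turn": 0},
    {"claw": 22,"delta_pos": [-40,6.7,0],"turn": 0},
  ],
)

```text
clock: 10.78
eef_pos: [535.7, -134.4, 159.2]
tcp_rot: [-3.139, 0.0, 1.298]
contact_force: [1.0, -0.5, -1.8]
opening: 0.339
grasp_force: 39.6
```

step_arm(
  motion=[
    {"claw": 22,"delta_pos": [-40,6.7,0],"turn": 0},
    {"claw": 22,"delta_pos": [-20,3.3,20],"turn": 0},
    {"claw": 22,"delta_pos": [0,0,30],"turn": 0},
    {"claw": 22,"delta_pos": [0,0,25],"turn": 0},
    {"claw": 22,"delta_pos": [0,0,15],"turn": 0},
    {"claw": 22,"delta_pos": [0,0,5],"turn": 0},
    {"claw": 22,"delta_pos": [0,0,0],"turn": 0},
    {"claw": 22,"delta_pos": [0,0,0],"turn": 0},
  ],
)

```text
clock: 11.45
eef_pos: [530.5, -193.1, 65.4]
tcp_rot: [-3.141, -0.0, 1.298]
contact_force: [0.2, -1.1, -1.6]
opening: 0.336
grasp_force: 39.6
```

step_arm(
  motion=[
    {"claw": 22,"delta_pos": [0,0,5],"turn": 0},
    {"claw": 22,"delta_pos": [0,0,3],"turn": 0},
    {"claw": 22,"delta_pos": [0,0,2],"turn": 0},
    {"claw": 22,"delta_pos": [0,0,0],"turn": 0},
  ],
)

```text
clock: 11.78
eef_pos: [530.6, -193.1, 55.7]
tcp_rot: [3.141, 0.0, 1.298]
contact_force: [-0.7, 0.3, -1.4]
opening: 0.339
grasp_force: 39.6
```

step_arm(
  motion=[
    {"claw": 22,"delta_pos": [0,0,2],"turn": 0},
    {"claw": 22,"delta_pos": [0,0,0],"turn": 0},
    {"claw": 22,"delta_pos": [0,0,0],"turn": 0},
  ],
)

```text
clock: 12.03
eef_pos: [530.6, -193.2, 53.7]
tcp_rot: [3.141, 0.0, 1.298]
contact_force: [0.6, -0.2, -1.7]
opening: 0.339
grasp_force: 39.6
```

step_arm(
  motion=[
    {"claw": 22,"delta_pos": [0,0,1],"turn": 0},
    {"claw": 22,"delta_pos": [0,0,0],"turn": 0},
    {"claw": 22,"delta_pos": [0,0,0],"turn": 0},
  ],
)

```text
clock: 12.28
eef_pos: [530.6, -193.2, 52.6]
tcp_rot: [-3.142, 0.0, 1.298]
contact_force: [-0.4, 0.7, -1.2]
opening: 0.339
grasp_force: 39.6
```

step_arm(
  motion=[
    {"claw": 22,"delta_pos": [0,0,1.5],"turn": 0},
    {"claw": 22,"delta_pos": [0,0,0],"turn": 0},
    {"claw": 22,"delta_pos": [0,0,0],"turn": 0},
  ],
)

```text
clock: 12.53
eef_pos: [530.5, -193.2, 51.1]
tcp_rot: [-3.141, -0.0, 1.298]
contact_force: [-0.0, -0.1, -0.9]
opening: 0.336
grasp_force: 39.6
```

step_arm(
  motion=[
    {"claw": 22,"delta_pos": [0,0,1.5],"turn": 0},
    {"claw": 22,"delta_pos": [0,0,0],"turn": 0},
    {"claw": 22,"delta_pos": [0,0,0],"turn": 0},
  ],
)

```text
clock: 12.78
eef_pos: [530.5, -193.2, 49.5]
tcp_rot: [-3.141, -0.0, 1.298]
contact_force: [-0.1, -0.2, -0.7]
opening: 0.343
grasp_force: 39.6
```

step_arm(
  motion=[
    {"claw": 22,"delta_pos": [0,0,1.5],"turn": 0},
    {"claw": 22,"delta_pos": [0,0,0],"turn": 0},
    {"claw": 22,"delta_pos": [0,0,0],"turn": 0},
  ],
)

```text
clock: 13.03
eef_pos: [530.5, -193.2, 48.1]
tcp_rot: [-3.141, -0.0, 1.298]
contact_force: [-0.5, 0.2, -0.4]
opening: 0.34
grasp_force: 39.6
```

step_arm(
  motion=[
    {"claw": 22,"delta_pos": [0,0,1.5],"turn": 0},
    {"claw": 22,"delta_pos": [0,0,0],"turn": 0},
    {"claw": 22,"delta_pos": [0,0,0],"turn": 0},
  ],
)

```text
clock: 13.28
eef_pos: [530.5, -193.2, 46.6]
tcp_rot: [-3.141, -0.0, 1.298]
contact_force: [0.9, -0.0, 0.2]
opening: 0.34
grasp_force: 39.6
```

Run:
```python
from h import *
f=grab_frame("wrist");g=grab_frame("scene")
cv2.imwrite("pics/w6.png",np.hstack([cv2.resize(f["img"],(400,300)),cv2.resize(g["img"][120:240,180:340],(400,300))])[:,:,::-1])
# tilt cue: disc top rim ellipse rows vs model, projected for tilt a with pad axis on knob centre
s=sense();P=s["eef_pos"]+[0,0,11];ex=np.array([np.cos(1.298),np.sin(1.298),0]);z=np.array([0,0,1.])
for a in(0,15,25,35,45):
    r=np.radians(a);ax=-np.sin(r)*ex+np.cos(r)*z;b=np.cos(r)*ex+np.sin(r)*z
    F=P-50*ax; print(a,"far top rim",proj(f,F+14*ax+30*b).round(),"neck",proj(f,F+36*ax).round(),"rim z",(F-30*b)[2].round(1))
h=cv2.cvtColor(f["img"],cv2.COLOR_RGB2HSV).astype(int)
red=((h[...,0]<6)|(h[...,0]>172))&(h[...,1]>150)&(h[...,2]>70);ys=np.nonzero(red.any(1))[0];print("red rows",ys.min(),ys.max())
c=[(r,int(h[r,280,1]),int(h[r,280,2])) for r in range(120,300,6)];print(c)
```

```text
0 far top rim [280. 197.] neck [280. 281.] rim z 7.6
15 far top rim [280. 183.] neck [280. 274.] rim z 1.6
25 far top rim [280. 178.] neck [280. 269.] rim z -0.4
35 far top rim [280. 175.] neck [280. 266.] rim z -0.5
45 far top rim [280. 176.] neck [280. 264.] rim z 1.1
red rows 201 349
[(120, 29, 228), (126, 29, 225), (132, 28, 229), (138, 27, 230), (144, 21, 180), (150, 13, 162), (156, 14, 164), (162, 1, 203), (168, 0, 231), (174, 0, 231), (180, 13, 152), (186, 13, 158), (192, 12, 149), (198, 11, 159), (204, 210, 166), (210, 210, 163), (216, 210, 163), (222, 210, 160), (228, 211, 157), (234, 212, 114), (240, 209, 116), (246, 212, 136), (252, 209, 144), (258, 210, 148), (264, 214, 87), (270, 209, 89), (276, 206, 89), (282, 212, 88), (288, 214, 88), (294, 219, 77)]
```

The wrist cues (disc far rim at row ~144, red top at row 201) match those right after the lift, so the stamp hasn't turned in the grip and the rim may not be touching yet. I'll keep descending until the force shows contact.

step_arm(
  motion=[
    {"claw": 22,"delta_pos": [0,0,2],"turn": 0},
    {"claw": 22,"delta_pos": [0,0,0],"turn": 0},
    {"claw": 22,"delta_pos": [0,0,0],"turn": 0},
  ],
)

```text
clock: 13.63
eef_pos: [530.9, -193.4, 45.5]
tcp_rot: [3.141, 0.0, 1.298]
contact_force: [-1.6, 0.6, 9.2]
opening: 0.336
grasp_force: 40.7
```

step_arm(
  motion=[
    {"claw": 22,"delta_pos": [0,0,1.5],"turn": 0},
    {"claw": 22,"delta_pos": [0,0,0],"turn": 0},
    {"claw": 22,"delta_pos": [0,0,0],"turn": 0},
  ],
)

```text
clock: 13.88
eef_pos: [531.0, -193.6, 45.1]
tcp_rot: [3.141, 0.0, 1.298]
contact_force: [-5.4, 0.7, 22.1]
opening: 0.339
grasp_force: 42.2
```

```bash
cat > cue.py <<'E'
from h import *
f=grab_frame("wrist");h=cv2.cvtColor(f["img"],cv2.COLOR_RGB2HSV).astype(int)
red=((h[...,0]<6)|(h[...,0]>172))&(h[...,1]>150)&(h[...,2]>70);ys=np.nonzero(red.any(1))[0]
col=h[:,280];disc=[r for r in range(100,260) if col[r,1]<24]
print("red rows",ys.min(),ys.max(),"disc rows",disc[0],disc[-1])
g=grab_frame("scene");h=cv2.cvtColor(g["img"],cv2.COLOR_RGB2HSV).astype(int)
red=((h[...,0]<6)|(h[...,0]>172))&(h[...,1]>150)&(h[...,2]>60);red[:120]=0;red[260:]=0;red[:,:200]=0;red[:,330:]=0
c=biggest(red);print("scene red",cv2.contourArea(c),cv2.boundingRect(c),cv2.fitEllipse(c))
s=sense();print(s["eef_pos"],s["contact_force"],s["wrist_torque"],s["clock"])
E
python3 cue.py
```

```text
red rows 201 349 disc rows 100 199
scene red 101.0 (247, 162, 11, 20) ((251.45298767089844, 172.83465576171875), (7.301014423370361, 20.512409210205078), 162.74913024902344)
[ 531.05528343 -193.55493531   45.086013  ] [-5.91692396  0.32581014 22.61467702] [0.20970525 1.25752064 0.04509978] 13.9833
```

Contact came at TCP z≈46 and the force is now 22 N. I'll ease off, lower the grip to 20 N, and swing the knob over the rim.

step_arm(
  motion=[
    {"claw": 22,"delta_pos": [0,0,-0.8],"turn": 0},
    {"claw": 22,"delta_pos": [2.4,0,0],"turn": 0},
    {"claw": 22,"delta_pos": [2.4,0,0.1],"turn": 0},
    {"claw": 22,"delta_pos": [2.4,0,0.2],"turn": 0},
    {"claw": 22,"delta_pos": [2.4,0,0.3],"turn": 0},
    {"claw": 22,"delta_pos": [0,0,0],"turn": 0},
  ],
  force=20,
)

```text
clock: 14.48
eef_pos: [534.3, -184.9, 44.9]
tcp_rot: [3.139, 0.001, 1.299]
contact_force: [-3.0, -3.3, 14.1]
opening: 0.336
grasp_force: 41.2
```

```bash
python3 cue.py
```

```text
red rows 208 353 disc rows 149 206
scene red 94.0 (249, 165, 10, 19) ((253.01084899902344, 174.728759765625), (7.331719875335693, 19.785045623779297), 167.40768432617188)
[ 534.24938823 -185.03504177   44.873313  ] [-3.5697469  -3.48710629 13.73616243] [-0.83879573  0.67069404  0.00421653] 14.5833
```

The stamp is turning (red top edge 201→208, scene angle 163°→167°). I'll continue the arc.

step_arm(
  motion=[
    {"claw": 22,"delta_pos": [2.4,0,0.4],"turn": 0},
    {"claw": 22,"delta_pos": [2.4,0,0.4],"turn": 0},
    {"claw": 22,"delta_pos": [2.3,0,0.6],"turn": 0},
    {"claw": 22,"delta_pos": [2.3,0,0.7],"turn": 0},
    {"claw": 22,"delta_pos": [0,0,0],"turn": 0},
  ],
  force=20,
)

```text
clock: 15.0
eef_pos: [537.4, -175.8, 42.9]
tcp_rot: [3.138, 0.001, 1.298]
contact_force: [-1.6, -2.8, 14.2]
opening: 0.334
grasp_force: 41.5
```

```bash
python3 cue.py
```

```text
red rows 216 357 disc rows 114 214
scene red 81.5 (251, 167, 9, 19) ((254.7415771484375, 176.9554901123047), (6.525285720825195, 20.41617774963379), 173.42543029785156)
[ 537.38722286 -175.8835711    42.9200414 ] [-1.31304397 -2.30952725 14.24430221] [-0.69157696  0.36578514  0.03214284] 15.1
```

step_arm(
  motion=[
    {"claw": 22,"delta_pos": [2.2,0,0.8],"turn": 0},
    {"claw": 22,"delta_pos": [2.2,0,0.9],"turn": 0},
    {"claw": 22,"delta_pos": [2.2,0,1],"turn": 0},
    {"claw": 22,"delta_pos": [2.1,0,1.1],"turn": 0},
    {"claw": 22,"delta_pos": [0,0,0],"turn": 0},
  ],
  force=20,
)

```text
clock: 15.52
eef_pos: [540.2, -167.1, 39.2]
tcp_rot: [3.137, 0.0, 1.298]
contact_force: [-0.8, -0.8, 15.7]
opening: 0.338
grasp_force: 42.5
```

```bash
python3 cue.py
```

```text
red rows 226 359 disc rows 135 224
scene red 38.0 (254, 170, 6, 12) ((256.2113342285156, 175.77035522460938), (4.9795942306518555, 12.540841102600098), 177.1322479248047)
[ 540.13086726 -167.21652298   39.26710471] [-0.57916367 -0.553044   14.4322885 ] [-0.31103044  0.15667538 -0.02225847] 15.6167
```

step_arm(
  motion=[
    {"claw": 22,"delta_pos": [1.5,0,0.8],"turn": 0},
    {"claw": 22,"delta_pos": [1.5,0,0.8],"turn": 0},
    {"claw": 22,"delta_pos": [1,0,0.6],"turn": 0},
    {"claw": 22,"delta_pos": [0,0,0],"turn": 0},
    {"claw": 22,"delta_pos": [0,0,0],"turn": 0},
  ],
)

```text
clock: 16.03
eef_pos: [541.3, -163.3, 37.1]
tcp_rot: [3.137, 0.0, 1.298]
contact_force: [0.4, 0.1, 14.2]
opening: 0.337
grasp_force: 42.9
```

```bash
python3 cue.py
python3 - <<'E'
from h import *
f=grab_frame("wrist");g=grab_frame("scene")
cv2.imwrite("pics/w7.png",np.hstack([cv2.resize(f["img"],(400,300)),cv2.resize(g["img"][130:220,200:320],(400,300),interpolation=cv2.INTER_CUBIC)])[:,:,::-1])
E
```

```text
red rows 231 359 disc rows 130 229
scene red 33.0 (255, 171, 5, 12) ((256.9727783203125, 176.03822326660156), (4.422399997711182, 11.92935562133789), 3.3011269569396973)
[ 541.32443027 -163.33209839   37.07071931] [-0.98211865  0.01730104 14.28184776] [-0.17596761  0.12640448  0.03544618] 16.1333
```

View pics/w7.png

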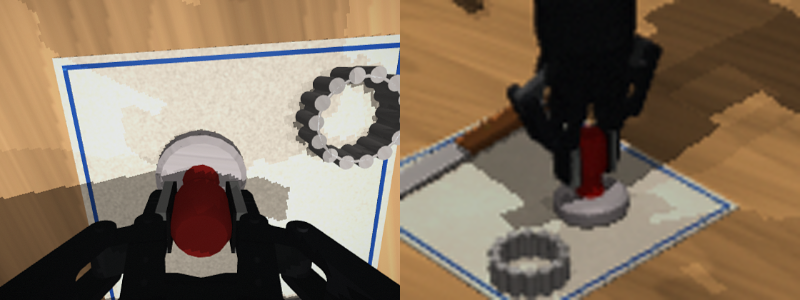

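The stamp stands nearly upright on the mat, clear of the border, the cutter and the knife. I'll take a final small push to find flat seating by force.

step_arm(
  motion=[
    {"claw": 22,"delta_pos": [1,0,0.6],"turn": 0},
    {"claw": 22,"delta_pos": [0,0,0],"turn": 0},
    {"claw": 22,"delta_pos": [0,0,0],"turn": 0},
  ],
)

```text
clock: 16.48
eef_pos: [541.6, -162.4, 36.5]
tcp_rot: [3.137, 0.0, 1.298]
contact_force: [0.2, 0.1, 15.1]
opening: 0.337
grasp_force: 43.0
```

step_arm(
  motion=[
    {"claw": 22,"delta_pos": [1,0,0.6],"turn": 0},
    {"claw": 22,"delta_pos": [0,0,0],"turn": 0},
    {"claw": 22,"delta_pos": [0,0,0],"turn": 0},
  ],
)

```text
clock: 16.73
eef_pos: [541.9, -161.4, 35.9]
tcp_rot: [3.137, 0.0, 1.298]
contact_force: [0.8, 0.6, 14.5]
opening: 0.338
grasp_force: 43.1
```

```bash
python3 cue.py
```

```text
red rows 234 359 disc rows 124 232
scene red 23.0 (256, 172, 5, 11) ((257.5010070800781, 176.39064025878906), (3.5711567401885986, 11.176581382751465), 6.865643501281738)
[ 541.89547604 -161.36686528   35.87224065] [ 0.40171953  0.41545339 13.80647801] [-0.14997588  0.08354886  0.02082244] 16.8333
```

Run:
```python
from h import *
f=grab_frame("wrist");s=sense();ex=np.array([np.cos(1.298),np.sin(1.298),0]);z=np.array([0,0,1.])
R=np.array([531.03,-193.5,2])+1.8*ex  # pivot rim on mat
for a in(0,4,8,12):
    r=np.radians(a);ax=-np.sin(r)*ex+np.cos(r)*z;b=np.cos(r)*ex+np.sin(r)*z;F=R+30*b
    print(a,"far face rim",proj(f,F+30*b).round(),"far top rim",proj(f,F+14*ax+30*b).round(),"knob top",proj(f,F+66*ax).round(),"pad-axis along ax",((s["eef_pos"]+[0,0,11]-F)@ax).round(1),"off",((s["eef_pos"]+[0,0,11]-F)@b).round(1))
im=f["img"].astype(int);print([(r,im[r,280].tolist()) for r in range(168,236,3)])
```

```text
0 far face rim [276. 196.] far top rim [276. 204.] knob top [274. 340.] pad-axis along ax 44.9 off 2.1
4 far face rim [276. 198.] far top rim [275. 210.] knob top [274. 356.] pad-axis along ax 42.5 off 5.1
8 far face rim [276. 202.] far top rim [275. 216.] knob top [274. 372.] pad-axis along ax 40.0 off 8.0
12 far face rim [276. 206.] far top rim [275. 223.] knob top [274. 387.] pad-axis along ax 37.2 off 10.7
[(168, [226, 217, 200]), (171, [228, 219, 202]), (174, [228, 218, 201]), (177, [224, 215, 198]), (180, [226, 217, 201]), (183, [230, 221, 205]), (186, [96, 90, 87]), (189, [87, 81, 81]), (192, [135, 128, 127]), (195, [176, 168, 167]), (198, [178, 169, 168]), (201, [179, 170, 170]), (204, [197, 190, 189]), (207, [196, 187, 187]), (210, [199, 190, 189]), (213, [200, 191, 191]), (216, [204, 195, 195]), (219, [206, 197, 197]), (222, [191, 183, 183]), (225, [202, 193, 193]), (228, [201, 191, 193]), (231, [204, 196, 196]), (234, [107, 11, 9])]
```

step_arm(
  motion=[
    {"claw": 22,"delta_pos": [1,0,0.6],"turn": 0},
    {"claw": 22,"delta_pos": [0,0,0],"turn": 0},
    {"claw": 22,"delta_pos": [0,0,0],"turn": 0},
  ],
)

```text
clock: 17.13
eef_pos: [542.2, -160.4, 35.3]
tcp_rot: [3.137, 0.0, 1.298]
contact_force: [0.5, 1.0, 14.8]
opening: 0.341
grasp_force: 43.2
```

step_arm(
  motion=[
    {"claw": 22,"delta_pos": [1,0,0.6],"turn": 0},
    {"claw": 22,"delta_pos": [0,0,0],"turn": 0},
    {"claw": 22,"delta_pos": [0,0,0],"turn": 0},
  ],
)

```text
clock: 17.38
eef_pos: [542.3, -159.9, 35.0]
tcp_rot: [3.137, 0.001, 1.299]
contact_force: [-1.2, -2.1, 18.8]
opening: 0.339
grasp_force: 43.6
```

```bash
python3 cue.py;python3 - <<'E'
from h import *
f=grab_frame("wrist");im=f["img"].astype(int);print([(r,im[r,280,0]) for r in range(174,240,3)])
E
```

```text
red rows 235 359 disc rows 138 234
scene red 21.5 (256, 173, 5, 11) ((257.69281005859375, 177.146484375), (3.994246244430542, 10.068282127380371), 10.129459381103516)
[ 542.29040529 -159.90641037   35.02442312] [-2.28369912 -1.01984855 18.97131465] [-0.66928216  0.51476086  0.09039745] 17.4833
[(174, np.int64(228)), (177, np.int64(228)), (180, np.int64(226)), (183, np.int64(226)), (186, np.int64(230)), (189, np.int64(98)), (192, np.int64(80)), (195, np.int64(178)), (198, np.int64(176)), (201, np.int64(175)), (204, np.int64(176)), (207, np.int64(203)), (210, np.int64(200)), (213, np.int64(204)), (216, np.int64(205)), (219, np.int64(207)), (222, np.int64(203)), (225, np.int64(199)), (228, np.int64(203)), (231, np.int64(205)), (234, np.int64(208)), (237, np.int64(65))]
```

The force has jumped, the lateral force has grown and the descent has stalled, so the face is flat on the mat. I'll ease the press, release and withdraw straight up.

step_arm(
  motion=[
    {"claw": 22,"delta_pos": [0,0,-1.3],"turn": 0},
    {"claw": 22,"delta_pos": [0,0,0],"turn": 0},
    {"claw": 36,"delta_pos": [0,0,0],"turn": 0},
    {"claw": 50,"delta_pos": [0,0,0],"turn": 0},
    {"claw": 60,"delta_pos": [0,0,0],"turn": 0},
    {"claw": 60,"delta_pos": [0,0,0],"turn": 0},
    {"claw": 60,"delta_pos": [0,0,0],"turn": 0},
  ],
)

```text
clock: 18.12
eef_pos: [540.0, -158.7, 33.9]
tcp_rot: [-3.141, -0.0, 1.298]
contact_force: [-0.7, 0.6, 0.5]
opening: 0.705
grasp_force: 0.0
```

step_arm(
  motion=[
    {"claw": 60,"delta_pos": [0,0,-10],"turn": 0},
    {"claw": 60,"delta_pos": [0,0,-25],"turn": 0},
    {"claw": 60,"delta_pos": [0,0,-35],"turn": 0},
    {"claw": 60,"delta_pos": [0,0,-40],"turn": 0},
    {"claw": 60,"delta_pos": [-20,0,-35],"turn": 0},
    {"claw": 60,"delta_pos": [-40,0,0],"turn": 0},
    {"claw": 60,"delta_pos": [-20,0,0],"turn": 0},
    {"claw": 60,"delta_pos": [0,0,0],"turn": 0},
  ],
)

```text
clock: 18.78
eef_pos: [518.2, -239.2, 181.0]
tcp_rot: [3.139, 0.001, 1.296]
contact_force: [0.0, -0.3, 0.2]
opening: 0.704
grasp_force: 0.0
```

Run:
```python
from h import *
s=sense();print(s["clock"],s["eef_pos"],s["contact_force"])
def reds(x):
    h=cv2.cvtColor(x["img"],cv2.COLOR_RGB2HSV).astype(int)
    return ((h[...,0]<6)|(h[...,0]>172))&(h[...,1]>150)&(h[...,2]>60)
f=grab_frame("scene");m=reds(f);m[:,:200]=0;m[:,330:]=0;m[:120]=0;m[260:]=0
c=biggest(m);X,Y,W,H=cv2.boundingRect(c);print("scene red",(X,Y,W,H),cv2.fitEllipse(c))
P=np.array([542,-160,2.])
print("pred upright: top",proj(f,P+[0,0,66]).round(1),"neck",proj(f,P+[0,0,16]).round(1),"face",proj(f,P).round(1))
w=grab_frame("wrist");m=reds(w);m[300:]=0;c=biggest(m);print("wrist red",cv2.boundingRect(c),"pred top",proj(w,P+[0,0,66]).round(),"neck",proj(w,P+[0,0,16]).round())
h=cv2.cvtColor(f["img"],cv2.COLOR_RGB2HSV).astype(int)
for n,k in(("green",(h[...,0]>55)&(h[...,0]<85)&(h[...,1]>80)),):
    k=k.copy();k[:,450:]=0;c=biggest(k);print(n,cv2.boundingRect(c),cv2.contourArea(c))
print("lid tab pred at 1.83:",proj(f,np.array([574,188,55.])+92*np.array([.27,.963,0])+[0,0,127.5]))
b=(h[...,0]>20)&(h[...,0]<32)&(h[...,1]>130)&(h[...,2]>90);b[:150]=0;b[:,:300]=0
for c in cv2.findContours(b.astype(np.uint8),0,2)[0]:
    if cv2.contourArea(c)>15:print("brass",cv2.boundingRect(c))
cv2.imwrite("pics/end.png",f["img"][:,:,::-1])
```

```text
18.7833 [ 518.1914366  -239.15987093  180.95547156] [ 0.04105833 -0.28930229  0.22094933]
scene red (252, 169, 11, 15) ((257.30987548828125, 175.66091918945312), (9.943955421447754, 14.7973051071167), 178.7617645263672)
pred upright: top [256.4 170.4] neck [256.7 186.5] face [256.7 191.6]
wrist red (261, 52, 45, 47) pred top [283.  81.] neck [283.  82.]
green (338, 223, 18, 26) 239.0
lid tab pred at 1.83: [415.61076561 199.35030961]
```

The released knob's axis reads 178.8° (vertical) in the scene view, and its top is at row 169 against 170 predicted for upright. The green stamp is still in the case. I'll check the open lid's tab by pixel, then hand in.

Run:
```python
from h import *
f=grab_frame("scene");im=f["img"]
t=im[198:216,408:432].reshape(-1,3).astype(int);print("yellowish px",((t[:,0]>t[:,2]*2.2)&(t[:,1]>t[:,2]*1.6)&(t[:,0]>110)).sum(),t.max(0))
print(sense()["contact_force"]); print(sign_off())
```

```text
yellowish px 167 [172 121  62]
[-0.31726812 -0.00282396 -0.24737653]
the job is handed in; nothing more can be done
None
```

The job is handed in, about 19 s into the 56 s allowed: the lid stays open by itself, the red stamp stands upright on the mat, and the other stamps, cutter, knife and blue box were never touched.

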